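# Shut and clip the waffle maker

## Robot

A 6-joint arm with a two-finger parallel gripper is mounted at the origin on a cart in front of the work surface, level with it; the furniture and walls round the work are solid. World frame = base frame: x ahead of the robot, y to its left, z up, the work surface at z = 0. Lengths are in m, angles in degrees, forces in N, time in s.
With the tool pointing down it reaches from about 0.15 to 0.775 m from the base axis. Payload 6.1 kg.
Tool frame: the origin (TCP) lies at the very end of the fingers, on their centre line; the grasp point (between the pads) lies 19 mm behind it (env.hold_point_z is the distance from the TCP to the grasp point, in m); z points along the fingers, y is the line along which they close (so a half turn about z gives the same grasp; the last joint's range is limited). The gripper opens to 85 mm and grips with 20 to 120 N. Pads are 22 mm wide; open, the fingers measure 114 mm over their backs; the gripper's body (76 mm by 85 mm) begins 54 mm behind the grasp point. The pads swing forward as they close: fully open they stand 13 mm farther back than shut.
Start: joints at [0, 7.208, -2.269, 80.523, 0, 90], TCP at [0.525, -0, 0.231] pointing down, gripper open.
Joint ranges: [-155.77, 155.77], [-54.66, 111.73], [-72.52, 77.12], [-102.08, 115.82], [-83.92, 84.16], [-180, 180]. Speed limits (degrees/s): [136.94, 136.94, 172.46, 180, 180, 180].

## Interface

Orientations are given as [roll, pitch, yaw] about the fixed x, y, z axes, in that order (R = Rz(yaw) Ry(pitch) Rx(roll)).
In Python, from station import sensors, vision, env gives the robot as it stands.
- The arm moves only by the tool step_arm, never from a script. Its argument "steps" is text: rows parted by semicolons, each of 7 numbers parted by spaces: the shift along the tool's x, y, z in cm, then the turn, a rotation vector about the tool's x, y, z in rad, then the gripper command: -1 is fully open, 1 is shut, values between are in proportion. In form: dx dy dz ax ay az fingers; .... A call has 1 to 10 rows; each row shifts and turns the commanded pose from where the row before left it, along the tool's axes as they then stand; what a row does not reach is not made up. A row lasts 1/8 s, in which the tool goes at most 62.5 mm and 10.7 degrees, less where a joint would pass 70% of its speed; a pose out of reach is approached as far as the arm can. A call with a gripper value outside its range is refused whole. The fingers move at their own pace and stop on an object; the grip force is fixed at half the most. Time passes only in rows, so rows that do not move let the fingers close. It gives the time, the measured TCP pose, the force, the opening and the grip force at its end, in the units of the state.
- sensors.read_state(): the state, without advancing time (a new reading comes with each control period).
- vision.get_image(name): name is "scene" or "side" or "wrist"; returns (picture, depth): 400x640x3 uint8, blue, green, red; 400x640 float32, m along the optical axis (not along the pixel's ray), 0 where there is no reading.
- vision.camera_info(name): a dict with "fx", "fy", "cx", "cy" (pixels), "rvec" (rotation vector, rad) and "tvec" (3), from world to camera coordinates, as OpenCV has them. Camera axes: x right, y down, z forward; pixel columns grow to the right and rows downward; lengths in m; the calibration is good to about 2 mm. A picture is of the moment at which its call begins: read the wrist's pose just before it. camera_info takes no time and is no camera call; for the wrist camera it gives the pose at the moment of the call.
- env.job_done(): hands the job in; it is judged then, once.
Trained networks look in the newest picture that a camera, given by its name, has taken for a name from the list of things; names that differ only in an ending like _2 or _b are one class to them, and where a whole thing is asked for, a point or a joint stands for the part that bears it (a point fixed in the world has none). Each returns a list of dicts, best first, with "confidence" (0 to 1); they miss things now and then, are a little off and sometimes report something else, mostly with a low value. They report only what shows in the picture. A call takes as long as a camera call.
- vision.spot_in(camera, label): "rect" ([left, top, right, bottom] as shares, 0 to 1, of the picture: columns of its width, rows of its height, round what is visible of it).
The state is a dict: "clock": time; "joint_positions": joint angles; "qvel": joint speeds; "joint_torque": joint torques, N m; "ee_pos": TCP position; "ee_rot": TCP orientation; "force": force on the tool from outside, world axes, zero at the start; "torque": the same for the moment, N m; "gripper_width": finger opening in m; "grasp_force": force on a finger pad.
Only numpy, scipy, OpenCV 4.12 (cv2) and the standard library are available. Lean on these libraries where they do the work, as an engineer would, in place of code of your own. Each camera call takes 0.05 s, during which the arm holds its last target. There are 200 camera calls.

## Task

The small waffle maker has been wiped clean and has to be locked shut for putting away. Without picking anything up, push its open lid over until it is fully down, and only then press the clip at the end of the lid's handle down until it snaps over against the lower handle. Leave the waffle maker standing where it is and do not disturb the things around it.

Things in the scene. Friction and masses are not known exactly. Their poses are not given: they have to be found in the camera images.
- maker: small round waffle maker, white with black handles, 160 mm across, 86 mm high shut, 1.3 kg, loose on rubber feet. Origin: centre of its underside, on the worktop; x points from the handles (front) to the lid hinge (rear), z up. Two black handles, 50 mm wide, end 120 mm in front of the centre: the lower on the base (30 to 46 mm high), the upper on the lid (53 to 70 mm high when shut).
- lid (a joint): angle of the lid (rad): 0 = fully shut, grows as it is raised, 1.80 = stop, leaning back beyond upright. Starts standing open at 1.45 or more and stays there by hinge friction; pushed forward below about 0.85 it falls shut by itself in about a second. About 1 N at the handle moves it. The lid weighs 0.3 kg.
- hinge (a point): a point on the lid's hinge axis, in the middle: 88 mm behind the maker's centre and 50 mm above the worktop.
- lid_handle (a point): middle of the outer face (top face when shut) of the black handle on the lid, 17 mm from its free end; 191 mm in front of the hinge axis and 20 mm above it when shut; turns with the lid. The place to push the lid from behind.
- clip (a joint): angle of the clip (rad): 0 = open (sticks out from the end of the lid's handle, 20 degrees above the handle's line), 1.92 = shut (hangs straight down over the lower handle, its hook under it). Sprung over centre: below 0.96 it springs back open, beyond it snaps shut by itself. About 3.5 N at the pad starts it, less and less towards the middle.
- clip_pivot (a point): middle of the clip's pivot pin at the end of the lid's handle; when the lid is shut 126 mm in front of the maker's centre and 64 mm above the worktop.
- clip_pad (a point): middle of the outer face (top face when open) of the grey plastic clip, 30 mm from its pivot. The clip is a flat flap 36 mm wide, 5 mm thick, reaching 51 mm from its pivot, with fine ribs across it and a hook on its inner face. Open with the lid shut, the pad is 77 mm above the worktop and 153 mm in front of the maker's centre; shut, 34 mm high.
- mug: cream mug, 82 mm wide (116 mm with its handle), 98 mm high, bystander; origin at the centre of its underside
- tub: food tub with a blue lid, 84 x 114 x 56 mm, bystander; origin at the centre of its underside
- jam: jam jar, 69 mm wide, 99 mm high, bystander; origin at the centre of its underside
- spoon: spoon with a red handle, 190 mm long, lying flat on the worktop, bystander; origin at its middle, underside
- fork: steel fork, 196 mm long, lying flat on the chopping board, bystander; origin at its middle, underside
- spice_jar: glass spice jar with a dark red cap, 58 mm wide, 84 mm high, bystander; origin at the centre of its underside
- salt: small jar with a green cap, 62 mm wide, 86 mm high, bystander; origin at the centre of its underside
- tin: tin, 75 mm wide, 58 mm high, bystander; origin at the centre of its underside

How it is judged:
By the outcome, as a careful person would: the job done as asked, in the order asked, and still so for the second after the job is handed in, with the robot touching nothing.
It also fails if it takes over 35 s, if anything falls off the work surface, if the arm or the gripper's body presses on something with over 40 N, if the wrist force passes 120 N, or if a joint passes its speed limit or range.

## Working session

There is one attempt and no reset: what is moved stays moved. The work goes in short steps, Python scripts to look and compute and a tool call to move; the robot and the scene stay as the last step left them, time stands still between calls to the robot, and variables do not carry over. Pictures are saved under pics/ and viewed, at most 10 in all, crops included, and the job is handed in when it is done.

Besides the shell and the picture viewer there is one more tool, called after "Request:" as name(argument=value, ...), one argument or row to a line, values as JSON. step_arm: Moves the arm, as the interface text tells. Its arguments: {"type":"object","properties":{"steps":{"type":"string"}},"required":["steps"]}

```bash
mkdir -p pics; cat > h.py <<'E'
import numpy as np, cv2
from station import sensors, vision, env
def grab(n):
    p,d=vision.get_image(n); c=vision.camera_info(n)
    R=cv2.Rodrigues(np.array(c["rvec"],float))[0]; t=np.array(c["tvec"],float).ravel()
    v,u=np.mgrid[:400,:640]
    X=np.stack([(u-c["cx"])/c["fx"]*d,(v-c["cy"])/c["fy"]*d,d],-1)
    W=(X-t)@R
    W[d==0]=np.nan
    return p,d,W
E
python3 - <<'E'
from h import *
for n in("scene","side"):
    p,d,W=grab(n); cv2.imwrite(f"pics/{n}0.png",p); np.save(f"{n}0.npy",W)
    for l in("maker","lid","clip","clip_pad","lid_handle"):
        r=vision.spot_in(n,l)
        print(n,l,[(np.round(np.array(x["rect"])*[640,400,640,400]),round(x["confidence"],2)) for x in r[:2]])
s=sensors.read_state();print(s["clock"],s["ee_pos"],s["ee_rot"],s["force"])
E
```

```text
scene maker [(array([240., 120., 317., 234.]), 0.6)]
scene lid [(array([238., 122., 278., 199.]), 0.59)]
scene clip [(array([242., 120., 259., 141.]), 0.56)]
scene clip_pad [(array([241., 122., 255., 140.]), 0.68)]
scene lid_handle [(array([235., 124., 277., 201.]), 0.77), (array([243., 119., 256., 138.]), 0.4)]
side maker [(array([287., 144., 369., 260.]), 0.78), (array([382., 156., 407., 187.]), 0.61)]
side lid [(array([291., 143., 351., 248.]), 0.65)]
side clip []
side clip_pad [(array([307., 144., 321., 167.]), 0.88), (array([221., 306., 308., 325.]), 0.47)]
side lid_handle [(array([288., 138., 352., 251.]), 0.72)]
0.6 [5.24978897e-01 7.78334127e-06 2.31315129e-01] [1.79998377e+02 5.65928201e-04 9.00002955e+01] [-0.13871764  0.14912518  0.17414658]
```

View pics/scene0.png

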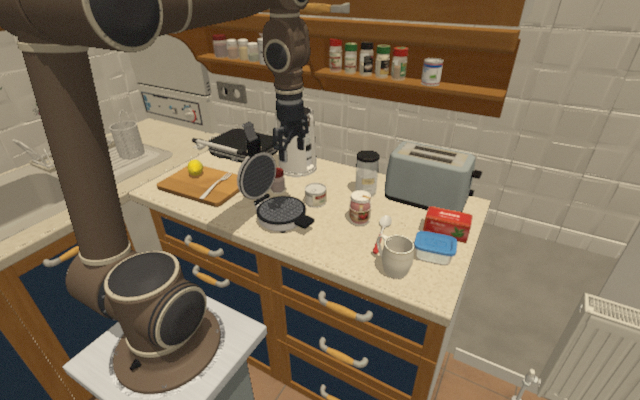

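View pics/side0.png

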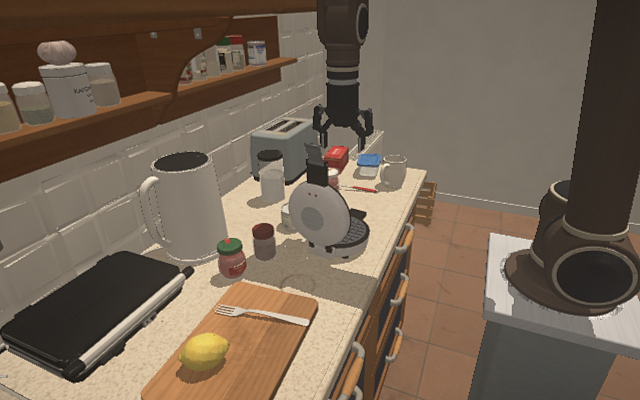

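The scene picture shows the open lid at (257,175), its handle and clip at (251,135), the base at (281,212) and the lower handle at (306,222). The side picture shows the lid at (320,212), the handle at (317,172) and the clip at (314,153).

```bash
python3 - <<'E'
import numpy as np, cv2
W=np.load("scene0.npy");S=np.load("side0.npy")
f=lambda W,l:[print(u,v,np.round(np.nanmedian(W[v-1:v+2,u-1:u+2].reshape(-1,3),0),3)) for u,v in l]
print("scene");f(W,[(281,206),(262,213),(300,209),(280,220),(306,222),(312,222),(257,175),(258,165),(258,190),(250,150),(251,140),(251,130),(316,190),(277,180),(360,205)])
print("side");f(S,[(320,212),(310,200),(330,225),(317,172),(317,178),(314,153),(318,160),(312,148),(345,232),(263,240),(290,215)])
p=cv2.imread("pics/scene0.png")[110:240,220:340];q=cv2.imread("pics/side0.png")[130:270,250:390]
cv2.imwrite("pics/c.png",np.hstack([cv2.resize(p,(400,433),interpolation=2),cv2.resize(q,(400,433),interpolation=2)]))
# base circle: points 0.03<z<0.05 near
for n,A in(("scene",W),("side",S)):
    P=A[(A[...,2]>.008)&(A[...,2]<.05)&(np.hypot(A[...,0]-.45,A[...,1]-.13)<.5)]
    print(n,len(P))
E
```

```text
scene
281 206 [0.523 0.055 0.051]
262 213 [0.462 0.085 0.051]
300 209 [ 0.537 -0.009  0.051]
280 220 [0.46  0.013 0.05 ]
306 222 [ 0.489 -0.061  0.049]
312 222 [ 0.512 -0.07   0.039]
257 175 [0.515 0.134 0.148]
258 165 [0.526 0.133 0.179]
258 190 [0.514 0.136 0.092]
250 150 [0.506 0.142 0.238]
251 140 [0.52  0.146 0.264]
251 130 [0.533 0.153 0.29 ]
316 190 [0.654 0.    0.058]
277 180 [0.644 0.155 0.059]
360 205 [ 0.61  -0.186  0.082]
side
320 212 [0.511 0.172 0.16 ]
310 200 [0.536 0.167 0.183]
330 225 [0.486 0.175 0.135]
317 172 [0.523 0.154 0.247]
317 178 [0.524 0.154 0.233]
314 153 [0.527 0.158 0.29 ]
318 160 [0.521 0.154 0.275]
312 148 [0.529 0.163 0.303]
345 232 [0.456 0.163 0.117]
263 240 [0.651 0.194 0.067]
290 215 [0.597 0.152 0.125]
scene 5803
side 17615
```

View pics/c.png

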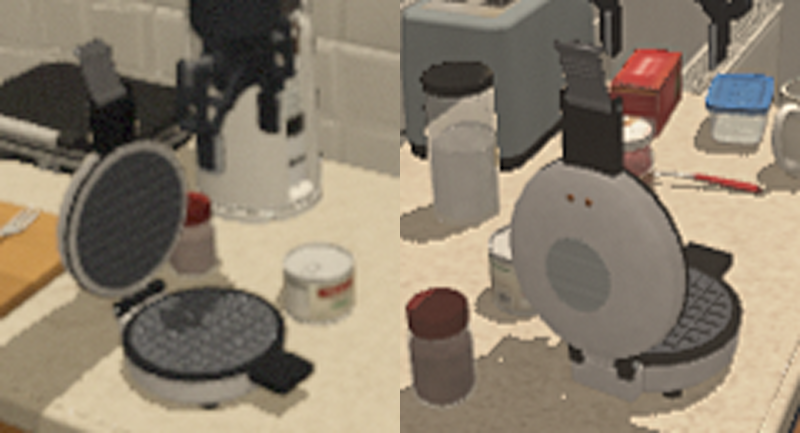

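```bash
python3 - <<'E'
import numpy as np
W=np.load("scene0.npy");S=np.load("side0.npy")
# lid outer face plane
P=np.vstack([S[v-2:v+3,u-2:u+3].reshape(-1,3) for u,v in[(310,190),(330,200),(305,210),(320,232),(340,225),(318,215)]])
c=P.mean(0);n=np.linalg.svd(P-c)[2][2];n*=np.sign(n[1]);print("lid n",n,c,np.degrees(np.arctan2(n[1],n[0])),"elev",np.arcsin(n[2]))
P=W[195:232,250:315].reshape(-1,3);P=P[(P[:,2]>.046)&(P[:,2]<.056)]
print(len(P),P.min(0),P.max(0))
# circle coverage fit: candidates centre, boundary via extremes in directions
import cv2
print(cv2.minEnclosingCircle((P[:,:2]*1000).astype(np.float32)))
Q=S[145:260,285:370].reshape(-1,3)
# handle outer face region
for A,(u0,u1,v0,v1) in((S,(311,323,163,186)),(S,(306,322,144,162))):
    B=A[v0:v1,u0:u1].reshape(-1,3);B=B[np.isfinite(B[:,0])&(B[:,0]<.6)&(B[:,1]>.1)]
    print(len(B),B.min(0),B.max(0),np.median(B,0));c=B.mean(0);n=np.linalg.svd(B-c)[2][2];print(n)
P=W[205:240,295:320].reshape(-1,3);P=P[(P[:,2]>.03)&(P[:,2]<.055)&(P[:,1]<-.035)&(P[:,1]>-.12)]
print("low handle",P.min(0),P.max(0),P.mean(0))
E
```

```text
lid n [0.03604456 0.99427768 0.10056183] [0.51122537 0.1688224  0.15878582] 87.92382230776865 elev 0.10073209317248932
1234 [ 0.43443605 -0.06869545  0.04604181] [0.63599798 0.14523538 0.05597124]
((528.52685546875, 36.13512420654297), 113.2326889038086)
275 [0.51030035 0.14286802 0.21314788] [0.54240146 0.15849122 0.26827516] [0.5255841  0.1533411  0.24112327]
[-0.15302079 -0.98616489 -0.06374521]
264 [0.51113483 0.1424441  0.26576217] [0.55164599 0.17233369 0.31261044] [0.52815878 0.15836915 0.29115374]
[ 0.08623052  0.93457415 -0.34516005]
low handle [ 0.47413224 -0.07246965  0.03275157] [ 0.52804597 -0.0350024   0.05152425] [ 0.49726223 -0.0550718   0.04595074]
```

Request:
step_arm(
  steps="0 0 -5 0 0 0 1; 0 0 -5 0 0 0 1; 0 0 -5 0 0 0 1; 5.4 0 0 0 0 0 1; 5.4 0 0 0 0 0 1; 5.4 0 0 0 0 0 1; 5.4 0 0 0 0 0 1; 5.4 0 0 0 0 0 1; 0 0 0 0 -0.17 0 1; 0 0 0 0 -0.17 0 1",
)

```text
clock: 1.85
ee_pos: [0.5247, 0.2695, 0.3791]
ee_rot: [179.5, 19.5, 90.0]
force: [-61.1, -44.5, 13.7]
gripper_width: 0.0
grasp_force: 0.0
```

Request:
step_arm(
  steps="0 0 0 0 -0.17 0 1; 0 0 0 0 -0.17 0 1; 0 0 0 0 0 0 1; 0 0 0 0 0 0 1",
)

```text
clock: 2.35
ee_pos: [0.5138, 0.2434, 0.3338]
ee_rot: [176.6, 36.6, 89.6]
force: [-0.1, -0.4, 0.3]
gripper_width: -0.0002
grasp_force: 0.0
```

```bash
python3 - <<'E'
from h import *
p,d,W=grab("side"); cv2.imwrite("pics/side1.png",p)
s=sensors.read_state();print(s["clock"],s["ee_pos"],s["ee_rot"],s["joint_positions"],s["gripper_width"])
E
```

```text
2.4 [0.51399293 0.24312998 0.33456759] [176.52302937  36.5039333   89.52680053] [ 40.0853731   29.44378213  32.26578358 115.78838908 -29.37713647
 135.50798026] -0.00011379947590404948
```

View pics/side1.png

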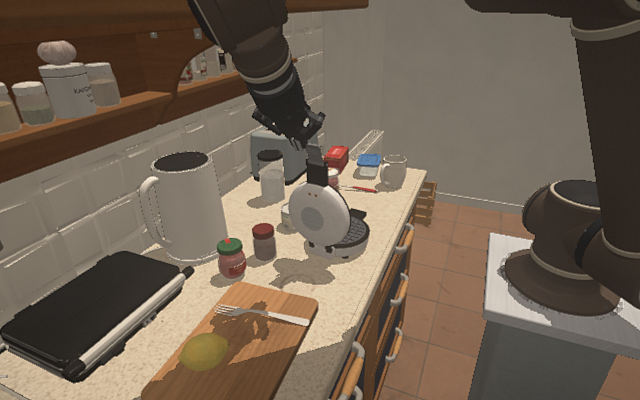

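The side picture shows the tool at (300,135), behind and above the lid, which has not been touched. Joint 4 is almost at its limit, so I will approach with the finger horizontal, from the robot's side, behind the handle.

Request:
step_arm(
  steps="0 0 0 0 0.16 0 1; 0 0 0 0 0.16 0 1; 0 0 0 0 0.16 0 1; 0 0 0 0 0.15 0 1; 0 -4 0 0 0 0 1; 0 -5 0 0 0 0 1; 0 -5 0 0 0 0 1; 0 0 0 0 0 0 1",
)

```text
clock: 3.4
ee_pos: [0.3719, 0.2385, 0.3301]
ee_rot: [177.0, 0.4, 91.7]
force: [0.5, -0.8, 0.3]
gripper_width: -0.0
grasp_force: 0.0
```

Request:
step_arm(
  steps="0 0 0 -0.175 0 0 1; 0 0 0 -0.175 0 0 1; 0 0 0 -0.175 0 0 1; 0 0 0 -0.175 0 0 1; 0 0 0 -0.175 0 0 1; 0 0 0 -0.175 0 0 1; 0 0 0 -0.175 0 0 1; 0 0 0 -0.15 0 0 1; 0 0 0 0 0 0 1",
)

```text
clock: 4.53
ee_pos: [0.3754, 0.2423, 0.3246]
ee_rot: [101.9, 0.8, 92.0]
force: [-0.4, -1.0, -1.1]
gripper_width: 0.0
grasp_force: 0.0
```

```bash
python3 - <<'E'
from h import *
from scipy.spatial.transform import Rotation as R
s=sensors.read_state();print(s["clock"],s["ee_pos"],s["ee_rot"],s["joint_positions"],s["force"]);print(R.from_euler("xyz",s["ee_rot"],degrees=True).as_matrix().round(3))
p,d,W=grab("scene"); cv2.imwrite("pics/s2.png",p)
E
```

```text
4.525 [0.3754081  0.24234511 0.32455364] [101.88830755   0.76447273  92.00012027] [ 69.66089662 -37.98541678 -61.19072444   5.94011355 -64.97932418
 116.02628097] [-0.38050087 -0.97697418 -1.06378862]
[[-0.035  0.205  0.978]
 [ 0.999  0.02   0.031]
 [-0.013  0.978 -0.206]]
```

Request:
step_arm(
  steps="-1.3 -3.5 0.7 0 0 0 1; -1.4 -3.5 0.7 0 0 0 1; 0 0.6 4.2 0 0 0 1; 0 0.6 4.2 0 0 0 1; 0 0.6 4.3 0 0 0 1; 0 0.5 4.2 0 0 0 1; 0 0 0 0 0 0 1",
)

```text
clock: 5.45
ee_pos: [0.5508, 0.2211, 0.2446]
ee_rot: [101.9, 0.7, 91.7]
force: [0.1, -1.0, -0.3]
gripper_width: 0.0002
grasp_force: 0.0
```

```bash
python3 - <<'E'
from h import *
from scipy.spatial.transform import Rotation as R
s=sensors.read_state();print(s["clock"],s["ee_pos"],s["ee_rot"],s["joint_positions"],s["force"]);print(R.from_euler("xyz",s["ee_rot"],degrees=True).as_matrix().round(3))
p,d,W=grab("side"); q,d,W=grab("scene")
cv2.imwrite("pics/s3.png",np.hstack([cv2.resize(p[100:270,240:400],(400,425)),cv2.resize(q[80:250,200:360],(400,425))]))
E
```

```text
5.45 [0.55076826 0.22105935 0.24462565] [101.9290026    0.69425211  91.70958514] [ 39.15928207 -15.45294191 -68.28032753 -37.89880338 -36.64973277
  98.33306708] [ 0.07678549 -1.01137823 -0.28901354]
[[-0.03   0.206  0.978]
 [ 0.999  0.018  0.027]
 [-0.012  0.978 -0.207]]
```

View pics/s3.png

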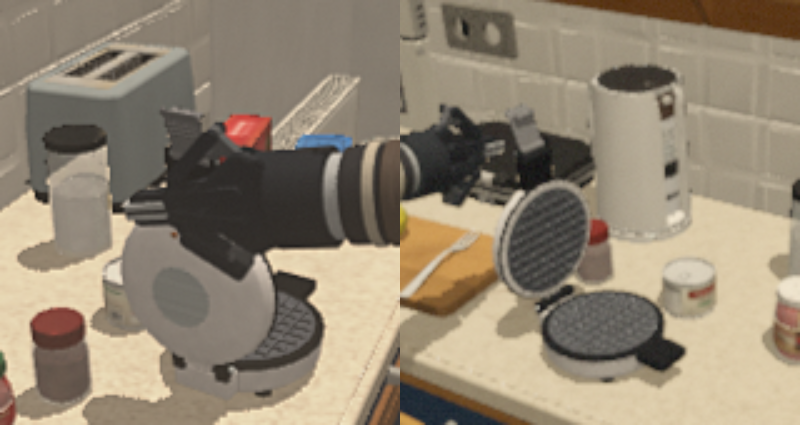

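The side view shows the horizontal closed fingers behind the handle. The scene view shows the clip clear above them, with nothing touched yet.

Request:
step_arm(
  steps="-2.5 0 0 0 0 0 1; -1.5 0 0 0 0 0 1; -1.5 0 -0.2 0 0 0 1; -1.5 0 -0.2 0 0 0 1; -1.5 0 -0.2 0 0 0 1; -1.5 -0.1 -0.2 0 0 0 1",
)

```text
clock: 6.3
ee_pos: [0.5446, 0.1235, 0.2522]
ee_rot: [102.3, 0.7, 92.0]
force: [0.0, 0.9, -0.3]
gripper_width: 0.0007
grasp_force: 0.0
```

```bash
python3 - <<'E'
from h import *
s=sensors.read_state();print(s["clock"],s["ee_pos"],s["ee_rot"],s["force"])
p,d,W=grab("side"); q,d,W=grab("scene")
cv2.imwrite("pics/s4.png",np.hstack([cv2.resize(p[100:270,240:400],(400,425)),cv2.resize(q[80:250,200:360],(400,425))]))
E
```

```text
6.3 [0.54459723 0.12348869 0.25215018] [102.26833622   0.69414951  92.00206697] [ 0.0367019   0.87219431 -0.29837055]
```

View pics/s4.png

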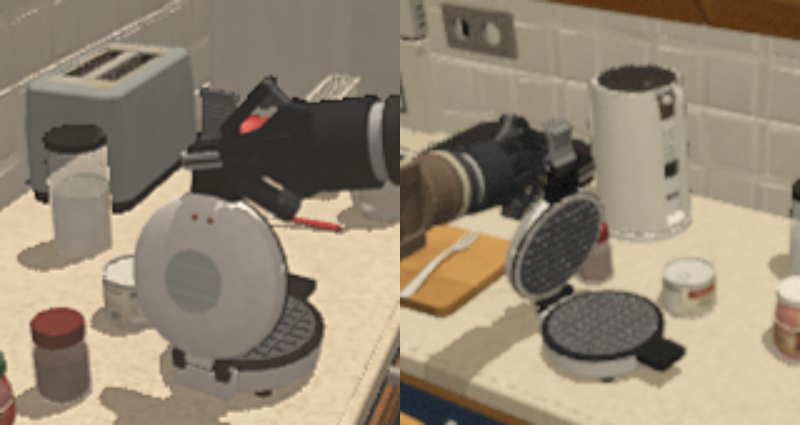

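The lid has turned forward with the fingers behind its handle, and the base has not moved. I keep pushing along the arc.

Request:
step_arm(
  steps="-1.5 -0.4 -0.1 0 0 0 1; -1.5 -0.5 0 0 0 0 1; -1.5 -0.6 0 0 0 0 1; -1.5 -0.7 0 0 0 0 1; -1.5 -0.8 0 0 0 0 1; -1.5 -0.9 0 0 0 0 1; -1.2 -0.9 0 0 0 0 1; 0 0 0 0 0 0 1; 0 0 0 0 0 0 1",
)

```text
clock: 7.52
ee_pos: [0.5561, 0.0258, 0.2397]
ee_rot: [104.8, 0.8, 91.7]
force: [-1.3, 0.0, -0.0]
gripper_width: -0.0003
grasp_force: 0.0
```

```bash
python3 - <<'E'
from h import *
s=sensors.read_state();print(s["clock"],s["ee_pos"],s["ee_rot"],s["force"])
p,d,W=grab("side"); q,d,W=grab("scene")
cv2.imwrite("pics/s5.png",np.hstack([cv2.resize(p[100:270,240:400],(400,425)),cv2.resize(q[80:250,200:360],(400,425))]))
E
```

```text
7.525 [0.55610961 0.02577073 0.23974261] [104.83926793   0.80407239  91.73936529] [-1.32164554  0.02434759 -0.04198737]
```

View pics/s5.png

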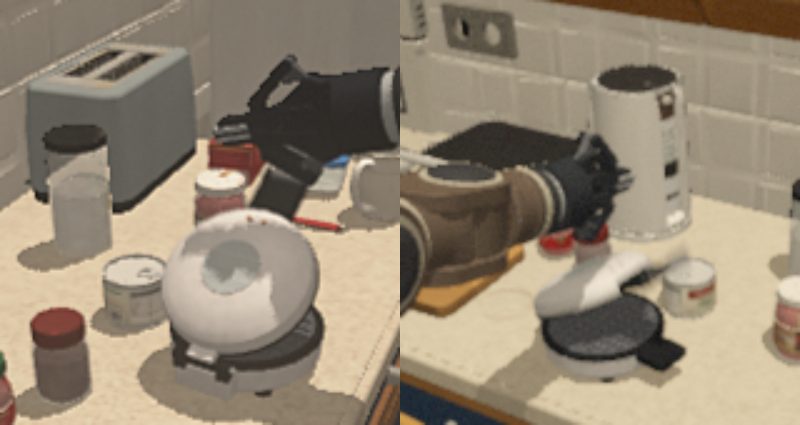

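The lid is falling by itself, clear of the fingers. I lift the tool and turn it to point down.

Request:
step_arm(
  steps="0 3 -1 0 0 0 1; 0 3 -1 0 0 0 1; 0 0 0 0.17 0 0 1; 0 0 0 0.17 0 0 1; 0 0 0 0.17 0 0 1; 0 0 0 0.17 0 0 1; 0 0 0 0.17 0 0 1; 0 0 0 0.17 0 0 1; 0 0 0 0.17 0 0 1; 0 0 0 0.12 0 0 1",
)

```text
clock: 8.88
ee_pos: [0.5546, 0.0267, 0.3018]
ee_rot: [178.5, 0.8, 91.8]
force: [0.3, 0.3, -0.9]
gripper_width: -0.0001
grasp_force: 0.0
```

Request:
step_arm(
  steps="-4 -1 0 0 0 0 1; -4 -1 0 0 0 0 1; -4 -1 0 0 0 0 1; 0 0 0 0 0 0 1",
)

```text
clock: 9.38
ee_pos: [0.527, -0.0964, 0.3025]
ee_rot: [178.3, 0.9, 91.5]
force: [0.4, 0.8, -0.4]
gripper_width: 0.0002
grasp_force: 0.0
```

```bash
python3 - <<'E'
from h import *
s=sensors.read_state();print(s["clock"],s["ee_pos"],s["ee_rot"],s["force"])
ims=[]
for n in("side","scene","wrist"):
    p,d,W=grab(n);np.save(n+"6.npy",W);ims.append(p)
    for l in("clip","clip_pad","lid_handle"):
        for x in vision.spot_in(n,l)[:2]:
            r=(np.array(x["rect"])*[640,400,640,400]).round().astype(int)
            B=W[r[1]:r[3]+1,r[0]:r[2]+1].reshape(-1,3);B=B[(B[:,2]>.04)&(B[:,2]<.12)]
            print(n,l,r,round(x["confidence"],2),np.median(B,0).round(3) if len(B) else 0)
p,q,w=ims
cv2.imwrite("pics/s6.png",np.hstack([cv2.resize(q[150:260,230:340],(370,370)),cv2.resize(w,(430,269))[:].copy() if 0 else cv2.copyMakeBorder(cv2.resize(w,(430,269)),0,101,0,0,0)]))
E
```

```text
9.375 [ 0.52703978 -0.09643001  0.30254618] [178.32237242   0.86019336  91.54964229] [ 0.39612211  0.77967877 -0.3627187 ]
side clip [356 190 374 203] 0.64 [ 0.492 -0.096  0.074]
side clip_pad [358 190 372 206] 0.75 [ 0.489 -0.093  0.073]
side lid_handle [306 185 373 248] 0.67 [0.503 0.076 0.075]
scene clip [306 211 326 221] 0.58 [ 0.498 -0.083  0.073]
scene clip_pad [307 214 325 220] 0.41 [ 0.494 -0.092  0.075]
scene clip_pad [413 230 455 267] 0.3 [ 0.575 -0.432  0.053]
scene lid_handle [255 189 326 223] 0.82 [0.491 0.013 0.076]
scene lid_handle [309 215 325 222] 0.42 [ 0.493 -0.099  0.076]
wrist clip [275 151 304 200] 0.65 [ 0.496 -0.096  0.074]
wrist clip_pad [270 151 306 196] 0.98 [ 0.495 -0.096  0.074]
wrist lid_handle [239   0 370 195] 0.71 [0.509 0.032 0.082]
```

View pics/s6.png

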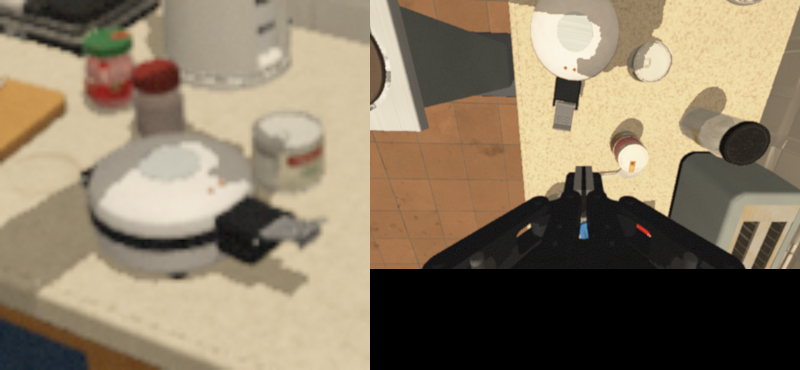

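The lid is fully shut: the scene view shows the handle at (309,214) and the clip still open. The wrist view puts the clip pad at about (.495,-.097,.075), so I go above it and press.

Request:
step_arm(
  steps="-0.9 -3.3 0 0 0 0 1; 0 0 5 0 0 0 1; 0 0 5 0 0 0 1; 0 0 5 0 0 0 1; 0 0 4.5 0 0 0 1; 0 0 0 0 0 0 1",
)

```text
clock: 10.72
ee_pos: [0.4975, -0.1069, 0.1037]
ee_rot: [178.7, 0.7, 91.7]
force: [-0.5, 0.2, 0.1]
gripper_width: -0.0003
grasp_force: 0.0
```

```bash
python3 - <<'E'
from h import *
s=sensors.read_state();print(s["clock"],s["ee_pos"],s["ee_rot"],s["force"])
p,d,W=grab("side"); q,d,W=grab("scene"); w=vision.get_image("wrist")[0]
cv2.imwrite("pics/s7.png",np.hstack([cv2.resize(p[140:240,310:410],(400,400)),cv2.resize(q[160:240,270:350],(400,400))]))
E
```

```text
10.725 [ 0.49753402 -0.10689934  0.10369686] [178.71214966   0.72629221  91.70534219] [-0.52853026  0.24732023  0.09909306]
```

View pics/s7.png

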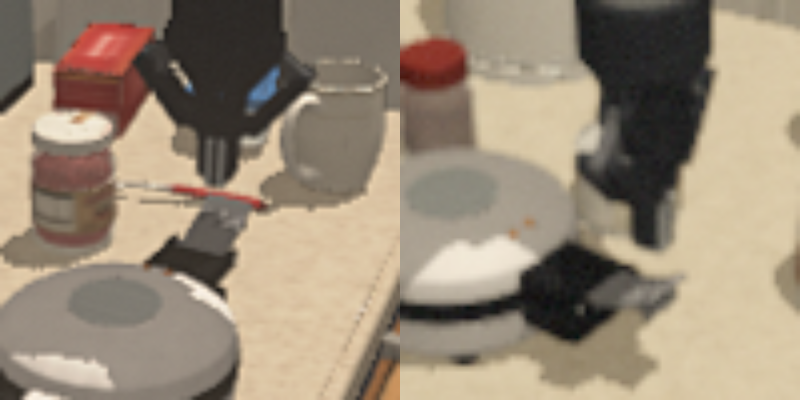

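The fingertips are just above the outer half of the clip, so I press down.

Request:
step_arm(
  steps="0 -0.2 1.5 0 0 0 1; 0 0 1 0 0 0 1; 0 0 1 0 0 0 1; 0 0 1 0 0 0 1; 0 0 1 0 0 0 1",
)

```text
clock: 11.5
ee_pos: [0.4999, -0.1082, 0.0511]
ee_rot: [178.3, 0.8, 91.7]
force: [0.2, 0.0, -0.8]
gripper_width: -0.0003
grasp_force: 0.2
```

Request:
step_arm(
  steps="0 0 1 0 0 0 1; 0 0 0.5 0 0 0 1; 0 0 0 0 0 0 1; 0 0 0 0 0 0 1",
)

```text
clock: 12.0
ee_pos: [0.5005, -0.1085, 0.037]
ee_rot: [178.3, 0.8, 91.7]
force: [0.1, 0.4, 0.5]
gripper_width: 0.0002
grasp_force: 0.0
```

Request:
step_arm(
  steps="-1 0 -2 0 0 0 1; 0 0 -5 0 0 0 1; 0 0 -5 0 0 0 1; 0 0 -5 0 0 0 1; 0 0 0 0 0 0 1",
)

```text
clock: 12.62
ee_pos: [0.4977, -0.1167, 0.2118]
ee_rot: [177.9, 0.9, 91.7]
force: [0.1, -1.1, 0.1]
gripper_width: 0.0004
grasp_force: 0.0
```

```bash
python3 - <<'E'
from h import *
s=sensors.read_state();print(s["clock"],s["ee_pos"],s["force"])
p,d,W=grab("side"); q,d,W=grab("scene"); w=vision.get_image("wrist")[0]
np.save("scene8.npy",W)
cv2.imwrite("pics/s8.png",np.hstack([cv2.resize(w[100:300,200:400],(400,400)),cv2.resize(q[160:240,270:350],(400,400))]))
E
```

```text
12.625 [ 0.49772812 -0.11666487  0.2117723 ] [ 0.12849292 -1.07268881  0.07368142]
```

View pics/s8.png

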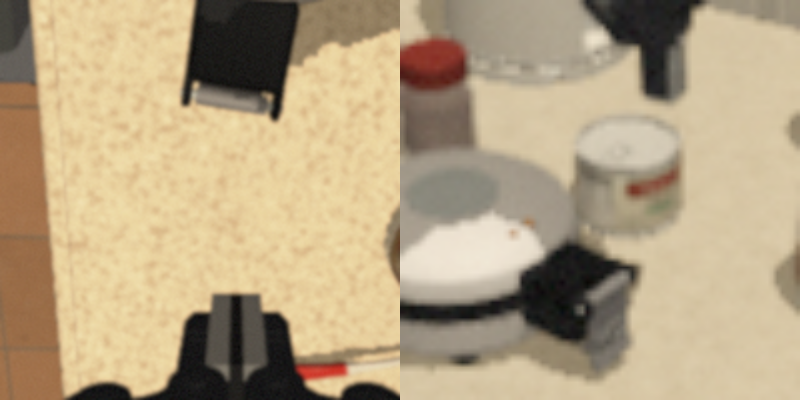

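The wrist view at (232,98) and the scene view at (608,320) both show the clip hanging straight down over the lower handle, so it has snapped shut. Nothing is touching the maker.

```bash
python3 -c "
from station import env
print(env.job_done())"
```

```text
the job is handed in; nothing more can be done
None
```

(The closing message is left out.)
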